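Empty the profile cutter's catch tray

TASK

Empty the cutter's catch tray: first put the two short cut-offs from its open bay into the black tote, then draw the long aluminium profile out at a slant through the opening in the yellow guard. Finish still gripping the long profile, holding it still and level, with all of it a good hand's breadth (10 cm) above the guard and touching nothing but the gripper. Leave the other things on the bench where they are.

Things in the scene. Friction and masses are not known exactly. Their poses are not given: they have to be found in the camera images.
- cutter: white profile cutter with its grey catch tray, black-floored, one fixed unit. Origin on the bench (z 0) under the robot-side face of the wall between the tray's two bays. Its x points away from the robot, y along the tray away from the machine, z up. Tray floor top at z 5 mm. Housing: x -150 to 150, y -447 to -177, up to z 190 mm
- tray_front (a point): centre of the open bay's floor, 5 mm above the bench; axes as the cutter's. In the cutter's frame (mm) the bay is inside x -130 to 0, y -170 to 160; outer walls 30 high, the wall to the covered bay (x 0 to 4) 62 high
- opening (a point): centre of the opening in the yellow guard, at its top face; axes as the cutter's. In the cutter's frame (mm) the covered bay is inside x 4 to 144, y -170 to 160, walls 62 high; the guard plate roofs it (underside z 62, top z 66) but for this one rectangular opening, x 4 to 144, y -10 to 150
- rail_center (a point): centre of the long loose aluminium profile: square bar 30 x 30 x 230 mm, about 0.18 kg, grey with dark grooves. y along its length, z up. It lies on the covered bay's floor along the tray within 5 degrees: its +y end shows in the opening (85 to 115 mm past the opening's edge nearest the machine), the rest is hidden under the guard
- rail_lead (a point): middle of the long profile's end face that shows in the opening, 115 mm from its centre
- rail_tail (a point): middle of the long profile's hidden end face, 115 mm from its centre
- stub_a_center (a point): centre of one short aluminium cut-off, 30 x 30 x 70 mm, about 60 g, lying on the floor of the open bay; its y axis runs along its length, z up
- stub_b_center (a point): centre of the other short cut-off, the same
- rail: the long profile as a whole; origin at the middle of its underside, 15 mm below its centre
- stub_a: the first cut-off; origin at the middle of its underside
- stub_b: the second cut-off; origin at the middle of its underside
- tote: black open tote, fixed to the bench; outside 260 (its x) x 200 (its y) x 80 mm high, walls 4 mm, floor about 4 mm; origin at the centre of its underside
- carton_low: bystander: brown carton 100 x 140 x 70 mm, on the bench, to be left alone; origin under its middle
- carton_flat: bystander: flat brown carton 80 x 110 x 45 mm, on the bench, to be left alone; origin under its middle
- tape_roll: bystander: roll of brown packing tape, 90 mm across, 24 mm high, on the bench, to be left alone; origin under its middle
- cleaner: bystander: white bottle with red cap, 56 mm across, 150 mm high, on the bench, to be left alone; origin under its middle
There are look-alikes about, which are no part of the job. Of the things shaped like the rail, the aluminium one is meant.

How it is judged (in metres and radians):
On the way, in this order (a step that is already met when the one before it is completed fails the run):
1. both cut-offs lie in the tote, let go, while the long profile is still in its bay (x of stub_a_center in the frame of tote between -0.126 and 0.126 m and y of stub_a_center in the frame of tote between -0.096 and 0.096 m and z of each of stub_a_center, stub_b_center in the frame of tote below 0.065 m and contact force between each of stub_a, stub_b and the fingers below 0.1 N and linear speed of each of stub_a, stub_b below 0.05 m/s and x of stub_b_center in the frame of tote between -0.126 and 0.126 m and y of stub_b_center in the frame of tote between -0.096 and 0.096 m and z of each of rail_lead, rail_tail in the frame of cutter below 0.062 m), for 0.2 s.
2. the long profile's showing end is out above the guard while its other end is still below it (z of rail_lead in the frame of cutter above 0.08 m and z of rail_tail in the frame of cutter below 0.062 m), for 0.05 s.
At the end, for the whole second after the job is handed in: Both cut-offs lie released and at rest in the tote; the long profile is held by the fingers, still (under 30 mm/s), level within 15 degrees, both its ends at least 130 mm above the bench (about 64 mm, centre of the end face, above the guard), touching neither cutter nor tote (x of stub_a_center in the frame of tote between -0.126 and 0.126 m and y of stub_a_center in the frame of tote between -0.096 and 0.096 m and z of each of stub_a_center, stub_b_center in the frame of tote below 0.065 m and contact force between each of stub_a, stub_b and the fingers below 0.1 N and linear speed of each of stub_a, stub_b below 0.05 m/s and x of stub_b_center in the frame of tote between -0.126 and 0.126 m and y of stub_b_center in the frame of tote between -0.096 and 0.096 m and height (world z) of each of rail_lead, rail_tail above 0.13 m and angle between rail_center's own y axis and vertical between 1.31 and 1.83 rad and contact force between rail and the fingers above 1 N and contact force between rail and cutter below 0.1 N and contact force between rail and tote below 0.1 N and linear speed of rail below 0.03 m/s); the arm keeps its last pose, push and grip.
It fails at once if carton_low is shifted by more than 30 mm (distance of carton_low from where it was at the start of the episode above 0.03 m).
It fails at once if carton_flat is shifted by more than 30 mm (distance of carton_flat from where it was at the start of the episode above 0.03 m).
It fails at once if tape_roll is shifted by more than 30 mm (distance of tape_roll from where it was at the start of the episode above 0.03 m).
It fails at once if cleaner is shifted by more than 30 mm (distance of cleaner from where it was at the start of the episode above 0.03 m).
It also fails if it takes over 64 s, if anything falls off the work surface, if the arm or the gripper's body presses on something with over 40 N, if the wrist force passes 120 N, or if a joint passes its speed limit or range.

ROBOT

A 6-joint arm with a two-finger parallel gripper is mounted at the origin on the work surface. World frame = base frame: x ahead of the robot, y to its left, z up, the work surface at z = 0. Lengths are in mm, angles in rad, forces in N, time in s.
With the tool pointing down it reaches from about 275 to 975 mm from the base axis. Payload 8.4 kg.
Tool frame: the origin (TCP) lies midway between the tips of the shut fingers; the grasp point (between the pads) lies 19 mm behind it; z points along the fingers, y is the direction in which the jaws open and shut (so a half turn about z gives the same grasp; the last joint's range is limited). The gripper opens to 92 mm and grips with 3 to 60 N. Pads are 20 mm wide; open, the fingers measure 128 mm over their backs; the gripper's body (75 mm by 189 mm) begins 69 mm behind the grasp point.
Start: joints at [1.186, 0.353, 1.633, -0, 1.155, -0.002], TCP at [233.448, 579.767, 214.583] pointing down, gripper open.
Joint ranges: [-2.63, 2.63], [-0.92, 2.1], [0.06, 2.66], [-1.3, 4.44], [0, 2.69], [-3.02, 3.02]. Speed limits (rad/s): [2.22, 2.22, 2.79, 3.14, 3.14, 3.14].

INTERFACE

Orientations are given as a unit quaternion [x, y, z, w].
In Python, from plant import arm, vision gives the robot as it stands. The module is installed in compiled form; this text tells all that it offers.
- The arm moves only by the tool move_arm, never from a script. Its argument "steps" is a list of rows, each a list of 7 numbers: the shift along the tool's x, y, z in m, then the turn, a rotation vector about the tool's x, y, z in units of 6 degrees (1.0 is 6 degrees), then the closure in counts, from 0 (fully open) to 255 (shut). In form: [[x, y, z, wx, wy, wz, fingers], ...]. A call has 1 to 12 rows; each row shifts and turns the commanded pose from where the row before left it, along the tool's axes as they then stand; what a row does not reach is not made up. A row lasts 1/8 s, in which the tool goes at most 62.5 mm and 10.7 degrees, less where a joint would pass 70% of its speed; a pose out of reach is approached as far as the arm can. A call is refused whole if a number of a shift passes 0.0625 or a number of a turn 1, either way. A call with a gripper value outside its range is refused whole. The fingers move at their own pace and stop on an object; the grip force is fixed at half the most. Time passes only in rows, so rows that do not move let the fingers close. It gives the time, the measured TCP pose, the force and the opening at its end, in the units of the state.
- arm.read_state(): the state, without advancing time (a new reading comes with each control period).
- vision.capture(name): name is "side" or "top" or "wrist"; returns a dict with "image" (420x560x3 uint8, red, green, blue), "depth" (420x560 float32, mm along the optical axis (not along the pixel's ray), 0 where there is no reading), "fov_y" (degrees; the focal length in pixels is half the picture's height over the tangent of half this angle, whatever the lens; pixels are square), "cx", "cy" (the principal point, pixels), "R" (3x3) and "t" (3): a world point X has camera coordinates R X + t; the wrist camera has in their place "mount" (4x4, takes a point from camera to tool coordinates, whose origin is the TCP and whose axes are the flange's). Camera axes: x right, y down, z forward; pixel columns grow to the right and rows downward; lengths in mm; the calibration is good to about 2 mm. A picture is of the moment at which its call begins: read the wrist's pose just before it.
- arm.close_job(): hands the job in, once; it reports no verdict.
The state is a dict: "time_s": time; "joint_pos": joint angles; "qvel": joint speeds; "effort": joint torques, N m; "position": TCP position; "tcp_rot": TCP orientation; "wrist_force": force on the tool from outside, world axes, zero at the start; "ft_torque": the same for the moment, N m; "gripper_width": finger opening in mm.
Only numpy, scipy, OpenCV 4.12 (cv2) and the standard library are available. Lean on these libraries where they do the work, as an engineer would, in place of code of your own. Each camera call takes 0.05 s, during which the arm holds its last target.

## Working session

There is one attempt and no reset: what is moved stays moved. The work goes in short steps, Python scripts to look and compute and a tool call to move; the robot and the scene stay as the last step left them, time stands still between calls to the robot, and variables do not carry over. Pictures are saved under pics/ and viewed, and the job is handed in when it is done.

Besides the shell and the picture viewer there is one more tool, called after ">>>" by a JSON object that holds its "api" and its "payload". move_arm: Moves the arm, as the interface text tells. Its arguments: {"type":"object","properties":{"steps":{"type":"array","items":{"type":"array","items":{"type":"number"}}}},"required":["steps"]}

```bash
mkdir -p pics; ls; cat > h.py <<'E'
from plant import arm, vision
import numpy as np, cv2
from scipy.spatial.transform import Rotation as Rn
def cap(n):
    s=arm.read_state(); c=vision.capture(n); c['s']=s
    c['f']=210/np.tan(np.radians(c['fov_y'])/2)
    if n=='wrist':
        T=np.eye(4);T[:3,:3]=Rn.from_quat(s['tcp_rot']).as_matrix();T[:3,3]=s['position']
        M=T@np.array(c['mount']); c['Rc']=M[:3,:3];c['o']=M[:3,3]
    else:
        R=np.array(c['R']);c['Rc']=R.T;c['o']=-R.T@np.array(c['t'])
    return c
def save(c,f): cv2.imwrite('pics/'+f,cv2.cvtColor(c['image'],cv2.COLOR_RGB2BGR))
def ray(c,u,v): return c['Rc']@np.array([(u-c['cx'])/c['f'],(v-c['cy'])/c['f'],1.])
def onz(c,u,v,z):
    d=ray(c,u,v);return c['o']+d*(z-c['o'][2])/d[2]
def dp(c,u,v): return c['o']+ray(c,u,v)*c['depth'][int(v),int(u)]
def cloud(c):
    v,u=np.mgrid[0:420,0:560]
    d=np.stack([(u-c['cx'])/c['f'],(v-c['cy'])/c['f'],np.ones(u.shape)],-1)*c['depth'][...,None]
    return d@c['Rc'].T+c['o']
E
python3 - <<'E'
from h import *
s=arm.read_state();print(s)
for n in ['top','side','wrist']:
    c=cap(n);save(c,n+'0.png');print(n,c['f'],c['cx'],c['cy'],c['o'].round(),c['Rc'].round(2).tolist())
    np.save(n+'0.npy',c,allow_pickle=True)
E
```

```text
pics
{'time_s': 0.0, 'joint_pos': array([ 1.18562818e+00,  3.53651484e-01,  1.63413623e+00,  3.12064801e-06,
        1.15514809e+00, -2.40343152e-03]), 'qvel': array([-0.00116849,  0.00053129,  0.00146922,  0.00077733,  0.00067968,
       -0.00207833]), 'effort': array([ 2.40860558e-03, -5.93833280e+01, -3.34218228e+01,  6.98343781e-02,
        2.35496275e-02, -1.03827354e-04]), 'position': array([233.24892499, 579.32487832, 213.86069204]), 'tcp_rot': array([ 1.90216774e-01,  9.81741885e-01, -6.58728836e-04, -1.30728835e-04]), 'wrist_force': array([ 0.26172309, -0.24932379, -0.08273638]), 'ft_torque': array([ 0.0057967 , -0.02676312, -0.0121888 ]), 'gripper_width': 92.04658603085369}
top 499.8779262325285 283.4768269643403 212.21406177995027 [ 296.  115. 1775.] [[-0.0, -0.99, 0.13], [-1.0, 0.0, -0.0], [0.0, -0.13, -0.99]]
side 534.5902979836596 274.48621537892376 198.1058022000358 [-292. -838. 1034.] [[0.78, -0.37, 0.5], [-0.63, -0.48, 0.61], [0.01, -0.79, -0.61]]
wrist 330.8314553724281 274.959670156602 212.8683865111103 [157. 609. 384.] [[0.37, 0.89, 0.27], [0.93, -0.36, -0.11], [-0.0, 0.29, -0.96]]
```

View pics/top0.png

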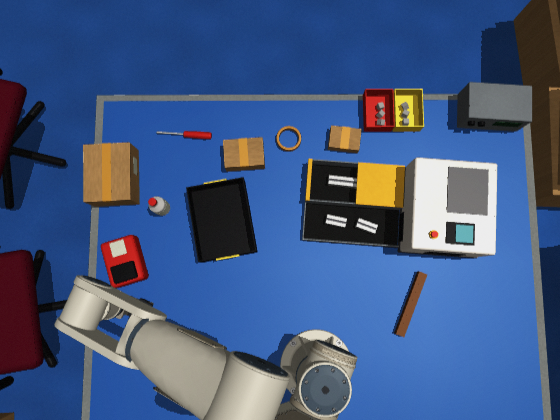

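View pics/side0.png

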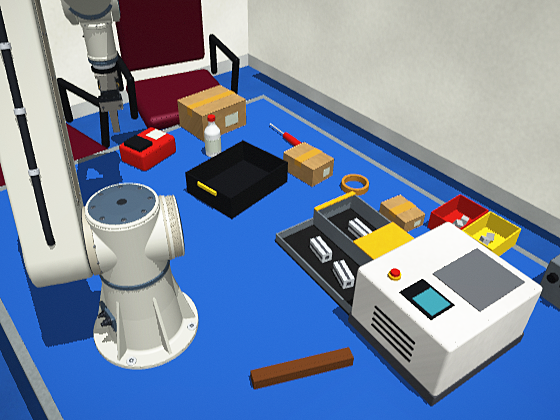

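View pics/wrist0.png

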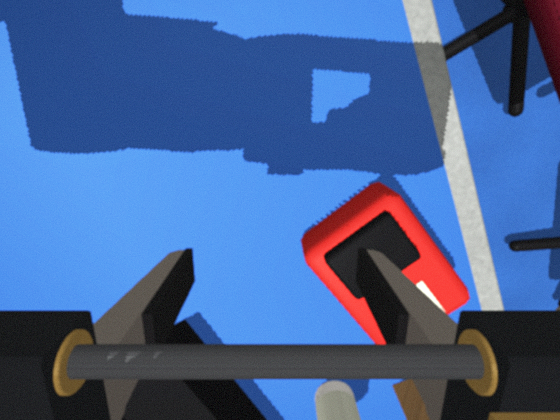

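The top view shows the open bay with two short bright bars at (336,220) and (367,226). The end of the long bar is in the guard opening at (341,181), and a brown wooden look-alike lies at (409,303) on the bench. The tote is at (222,220). The three bars inside the tray fit the description, being grey aluminium with dark grooves. I'll confirm in a crop and measure.

```bash
python3 - <<'E'
from h import *
c=np.load('top0.npy',allow_pickle=True).item()
im=cv2.cvtColor(c['image'],cv2.COLOR_RGB2BGR)
cv2.imwrite('pics/crop_tray.png',cv2.resize(im[150:255,295:505],None,fx=3.8,fy=3.8,interpolation=cv2.INTER_CUBIC))
cv2.imwrite('pics/crop_tote.png',cv2.resize(im[165:270,150:270],None,fx=4,fy=4,interpolation=cv2.INTER_CUBIC))
P=cloud(c)
hsv=cv2.cvtColor(c['image'],cv2.COLOR_RGB2HSV)
# guard
m=cv2.inRange(hsv,(20,120,120),(30,255,255)); m[:, :300]=0;m[:155]=0;m[250:]=0
n,l,st,ce=cv2.connectedComponentsWithStats(m)
for i in range(1,n):
    if st[i,4]>50: print('yel',st[i],ce[i], np.median(P[l==i],0).round(1))
# bars
m=cv2.inRange(hsv,(0,0,150),(180,60,255)); m[:, :305]=0;m[:, 400:]=0;m[:160]=0;m[245:]=0
m=cv2.morphologyEx(m,cv2.MORPH_CLOSE,np.ones((5,5)))
n,l,st,ce=cv2.connectedComponentsWithStats(m)
for i in range(1,n):
    if st[i,4]>30:
        v,u=np.nonzero(l==i); w=np.array([onz(c,a,b,35)[:2] for a,b in zip(u,v)])
        r=cv2.minAreaRect(w.astype(np.float32)); print('bar',st[i],r, w.mean(0),np.median(P[l==i],0).round(1))
for (u,v) in [(380,183),(336,183),(315,230),(222,220),(450,180)]: print(u,v,dp(c,u,v).round(1))
# cutter top housing
Q=P.reshape(-1,3)
mk=(abs(P[...,2]-190)<6)&(P[...,1]<0)&(P[...,0]>300)
w=Q[mk.ravel()][:,:2];print('housing',cv2.minAreaRect(w.astype(np.float32)))
mk=(abs(P[...,2]-66)<4)&(P[...,1]<50)&(P[...,1]>-200)&(P[...,0]>300);mk&=(m*0+cv2.inRange(hsv,(20,120,120),(30,255,255))>0)
w=Q[mk.ravel()][:,:2];print('guard',cv2.minAreaRect(w.astype(np.float32)),len(w))
mk=(abs(P[...,2]-80)<6)&(P[...,1]>100)&(P[...,1]<400)&(P[...,0]>100)
mk[:, 265:]=0;mk[:,:180]=0
w=Q[mk.ravel()][:,:2];print('tote',cv2.minAreaRect(w.astype(np.float32)),len(w))
E
```

```text
yel [306 159   7  42 174] [308.62068966 179.06896552] [640.2  22.6  67.1]
yel [ 356  163   49   44 1699] [376.84696881 184.15067687] [ 621.9 -212.7   66.3]
bar [329 176  25  10 200] ((641.4226684570312, -92.16134643554688), (85.9475326538086, 29.5020694732666), 83.38854217529297) [641.54545934 -91.73937157] [641.8 -92.1  36.2]
bar [326 215  21  12 170] ((498.6679992675781, -72.46762084960938), (68.63948059082031, 29.9003963470459), 77.64025115966797) [498.72516753 -72.38168983] [497.8 -73.   35.2]
bar [357 219  21  14 173] ((481.2853088378906, -180.09817504882812), (69.91300964355469, 30.528823852539062), 68.50827026367188) [ 481.17849434 -180.19192312] [ 482.2 -180.8   35.7]
380 183 [ 625.7 -224.4   68. ]
336 183 [632.1 -75.   37.1]
315 230 [468.8  -1.    3.3]
222 220 [505.4 330.2   4.7]
450 180 [ 610.9 -425.6  192.6]
housing ((528.7440795898438, -437.01397705078125), (269.2079772949219, 299.38897705078125), 85.33984375)
guard ((630.8331909179688, -86.51266479492188), (234.36305236816406, 147.9382781982422), 85.83004760742188) 577
tote ((571.5528564453125, 290.7128601074219), (217.16033935546875, 429.0638122558594), 89.84732055664062) 504
```

View pics/crop_tray.png

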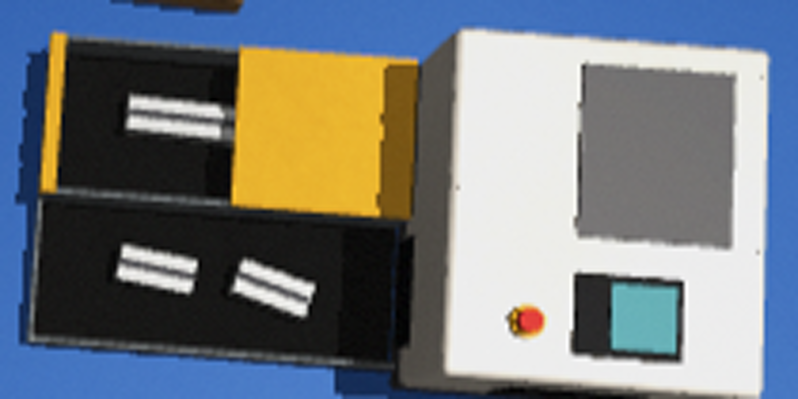

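View pics/crop_tote.png

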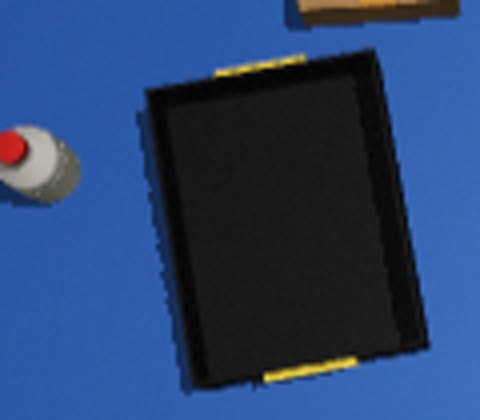

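The crop confirms it: three grey bars with a dark groove. Two are 69×30 and 70×30 mm with tops at z≈35 in the open bay. The third shows in the opening and continues under the guard, so it is the rail. The brown bar on the bench is the look-alike. Next, the tote and the frames.

```bash
cat >> h.py <<'E'
th=np.radians(-4.66)
CR=np.array([[np.cos(th),-np.sin(th)],[np.sin(th),np.cos(th)]]); CO=np.array([554.,-126.])
def w2c(p): return CR.T@(np.array(p)[:2]-CO)
def c2w(p): return CO+CR@np.array(p)
def plan(pos=None,yaw=None):
    "yaw = world angle (deg) of tool y. prints needed shift in tool axes now, and turn units"
    s=arm.read_state();R=Rn.from_quat(s['tcp_rot']).as_matrix()
    if yaw is not None:
        a=np.radians(yaw);ty=np.array([np.cos(a),np.sin(a),0]);tz=np.array([0,0,-1.]);Rt=np.stack([np.cross(ty,tz),ty,tz],1)
        rv=Rn.from_matrix(R.T@Rt).as_rotvec(degrees=True)/6; print('turn first units',rv.round(2))
    else: Rt=R
    if pos is not None: print('then shift tool mm',(Rt.T@(np.array(pos)-s['position'])).round(1))
    print('t',s['time_s'],'pos',s['position'].round(1),'tool axes',R.T.round(3).tolist(),'q',s['joint_pos'].round(2),'w',round(s['gripper_width'],1),'F',s['wrist_force'].round(1))
E
python3 - <<'E'
from h import *
c=np.load('top0.npy',allow_pickle=True).item()
im=c['image'];g=cv2.cvtColor(im,cv2.COLOR_RGB2GRAY)
cor=[(186.8,187.5),(243.8,177.5),(257.5,251.3),(197.5,262)]
W=np.array([onz(c,u,v,80)[:2] for u,v in cor]);print(W.round(1),W.mean(0),[np.linalg.norm(W[i]-W[i-1]).round(0) for i in range(4)])
for n,p in dict(a=(498.7,-72.4),b=(481.2,-180.1),rc=(633.2,-163.7),lead=(646.4,-49.5),guard=(621.9,-212.7)).items(): print(n,w2c(p).round(1))
print('opening edge',c2w((74,-10)))
# side check
s=np.load('side0.npy',allow_pickle=True).item()
hsv=cv2.cvtColor(s['image'],cv2.COLOR_RGB2HSV)
m=cv2.inRange(hsv,(0,0,150),(180,60,255)); m[:220]=0;m[290:]=0;m[:,:300]=0;m[:,375:]=0
m=cv2.morphologyEx(m,cv2.MORPH_CLOSE,np.ones((5,5)))
P=cloud(s);n,l,st,ce=cv2.connectedComponentsWithStats(m)
for i in range(1,n):
    if st[i,4]>30:
        q=P[l==i];q=q[q[:,2]>32];print(st[i],len(q),(q.min(0)/2+q.max(0)/2).round(1) if len(q) else '')
plan((498.7,-72.4,150),-12.4)
E
```

```text
[[609.5 443.6]
 [644.  247.7]
 [389.5 199.5]
 [354.1 401.8]] [499.27261648 323.16309134] [np.float64(259.0), np.float64(199.0), np.float64(259.0), np.float64(205.0)]
a [-59.5  48.9]
b [-68.2 -59.8]
rc [ 82.  -31.1]
lead [85.9 83.8]
guard [ 74.7 -80.9]
opening edge [ 626.94295469 -141.97890362]
[349 220  23  16 185] 133 [ 183.8 -444.7  533. ]
[310 236  22  27 295] 147 [ 111.9 -440.   533. ]
[300 257  34  33  34] 3 [ 417.8 -129.8   33.5]
[334 259  41  31 808] 636 [ 128.1 -492.7  533. ]
turn first units [-1.000e-02  1.000e-02  1.341e+01]
then shift tool mm [-579.6  399.2   64. ]
t 0.15 pos [233.3 579.4 214. ] tool axes [[-0.928, 0.374, 0.0], [0.374, 0.928, -0.001], [-0.0, -0.001, -1.0]] q [ 1.19  0.35  1.63  0.    1.16 -0.  ] w 92.0 F [-0.2 -0.9  0.3]
```

>>> {"api": "move_arm", "payload": {"steps": [[-0.05, 0, 0, 0, 0, 1, 116], [-0.05, 0, 0, 0, 0, 1, 116], [-0.05, 0, 0, 0, 0, 1, 116], [-0.05, 0, 0, 0, 0, 1, 116], [-0.05, 0, 0, 0, 0, 1, 116], [-0.05, 0, 0, 0, 0, 1, 116], [-0.05, 0, 0, 0, 0, 1, 116], [-0.05, 0, 0, 0, 0, 1, 116], [-0.05, 0, 0, 0, 0, 1, 116], [-0.05, 0, 0, 0, 0, 1, 116], [-0.05, 0, 0, 0, 0, 1, 116], [-0.05, 0, 0, 0, 0, 1, 116]]}}

```text
time_s: 1.65
position: [556.2, 118.5, 214.4]
tcp_rot: [0.732, 0.681, -0.0, -0.0]
wrist_force: [0.6, -0.2, -0.5]
gripper_width: 50.1
```

```bash
python3 - <<'E'
from h import *
plan((498.7,-72.4,110),-12.4)
E
```

```text
turn first units [-0.    0.    1.38]
then shift tool mm [-198.8  -15.2  104.4]
t 1.65 pos [556.2 118.5 214.4] tool axes [[0.072, 0.997, -0.0], [0.997, -0.072, -0.0], [-0.0, -0.0, -1.0]] q [ 0.21  0.27  1.76 -0.    1.12  0.28] w 50.1 F [ 0.6 -0.2 -0.5]
```

>>> {"api": "move_arm", "payload": {"steps": [[0, 0, 0, 0, 0, 1, 116], [0, 0, 0, 0, 0, 0.38, 116], [-0.05, -0.004, 0, 0, 0, 0, 116], [-0.05, -0.004, 0, 0, 0, 0, 116], [-0.05, -0.004, 0, 0, 0, 0, 116], [-0.049, -0.003, 0.03, 0, 0, 0, 116], [0, 0, 0.03, 0, 0, 0, 116], [0, 0, 0, 0, 0, 0, 116]]}}

```text
time_s: 2.65
position: [497.5, -71.4, 152.9]
tcp_rot: [0.779, 0.627, -0.001, -0.002]
wrist_force: [0.7, 0.6, 1.1]
gripper_width: 50.2
```

```bash
python3 - <<'E'
from h import *
plan((498.7,-72.4,9),-12.4)
c=cap('wrist');save(c,'wrist1.png');c2=cap('side');save(c2,'side1.png')
E
```

```text
turn first units [-0.04  0.    0.02]
then shift tool mm [ -0.7   1.4 143.9]
t 2.65 pos [497.5 -71.4 152.9] tool axes [[0.213, 0.977, -0.0], [0.977, -0.213, -0.004], [-0.004, 0.001, -1.0]] q [-0.15  0.24  1.95  0.    0.96  0.07] w 50.2 F [0.7 0.6 1.1]
```

View pics/wrist1.png

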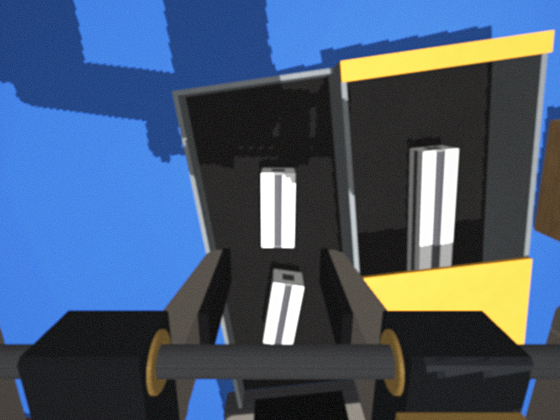

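View pics/side1.png

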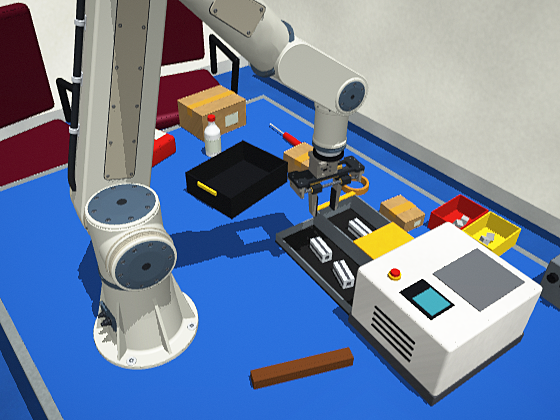

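The wrist view shows stub a at (278,207), stub b at (284,306) and the rail at (434,205). The fingers are centred on stub a's column. I'll cross-check all three from this view.

```bash
python3 - <<'E'
from h import *
c=cap('wrist')
hsv=cv2.cvtColor(c['image'],cv2.COLOR_RGB2HSV)
m=cv2.inRange(hsv,(0,0,185),(180,50,255)); m[:140]=0;m[346:]=0;m[:,:230]=0;m[:,480:]=0
m=cv2.morphologyEx(m,cv2.MORPH_CLOSE,np.ones((9,9)))
n,l,st,ce=cv2.connectedComponentsWithStats(m)
for i in range(1,n):
    if st[i,4]>300:
        v,u=np.nonzero(l==i); w=np.array([onz(c,a,b,35)[:2] for a,b in zip(u,v)])
        r=cv2.minAreaRect(w.astype(np.float32)); print('bar',st[i],np.round(r[0],1),np.round(r[1],1),round(r[2],1),w2c(r[0]).round(1))
E
```

```text
bar [ 415  149   39  101 3304] [640.5 -97.1] [92.6 31.3] 83.0 [83.9 35.8]
bar [ 257  173   36   75 2544] [498.2 -75.8] [70.6 31.5] 77.8 [-59.7  45.5]
bar [ 260  281   41   64 1902] [ 480.1 -183.1] [71.8 31.4] 69.0 [-69.  -62.9]
```

>>> {"api": "move_arm", "payload": {"steps": [[0, 0.001, 0.04, 0, 0, 0, 116], [0, 0, 0.04, 0, 0, 0, 116], [0, 0, 0.03, 0, 0, 0, 116], [0, 0, 0.02, 0, 0, 0, 116], [0, 0, 0.013, 0, 0, 0, 116], [0, 0, 0, 0, 0, 0, 116], [0, 0, 0, 0, 0, 0, 255], [0, 0, 0, 0, 0, 0, 255], [0, 0, 0, 0, 0, 0, 255], [0, 0, 0, 0, 0, 0, 255]]}}

```text
time_s: 4.05
position: [500.9, -71.4, 12.4]
tcp_rot: [0.778, 0.628, 0.0, 0.0]
wrist_force: [0.0, 0.3, 7.4]
gripper_width: 29.4
```

>>> {"api": "move_arm", "payload": {"steps": [[0, 0, -0.02, 0, 0, 0, 255], [0, 0, -0.04, 0, 0, 0, 255], [0, 0, -0.06, 0, 0, 0, 255], [0, 0, -0.04, 0, 0, 0, 255], [0, 0, 0, 0, 0, 0, 255]]}}

```text
time_s: 4.68
position: [502.4, -71.7, 174.9]
tcp_rot: [0.778, 0.628, 0.002, 0.002]
wrist_force: [-0.2, 0.2, -0.3]
gripper_width: 29.9
```

```bash
python3 - <<'E'
from h import *
plan((460,320,110),10)
plan((460,320,110),80)
c=cap('wrist');save(c,'wrist2.png')
E
```

```text
turn first units [ 0.06  0.01 -3.7 ]
then shift tool mm [393.1  26.3  64.9]
t 4.675 pos [502.4 -71.7 174.9] tool axes [[0.212, 0.977, 0.0], [0.977, -0.212, 0.006], [0.006, -0.001, -1.0]] q [-0.14  0.21  1.93  0.    1.    0.07] w 29.9 F [-0.2  0.2 -0.3]
turn first units [  0.05   0.05 -15.37]
then shift tool mm [109.7 378.4  64.9]
t 4.675 pos [502.4 -71.7 174.9] tool axes [[0.212, 0.977, 0.0], [0.977, -0.212, 0.006], [0.006, -0.001, -1.0]] q [-0.14  0.21  1.93  0.    1.    0.07] w 29.9 F [-0.2  0.2 -0.3]
```

View pics/wrist2.png

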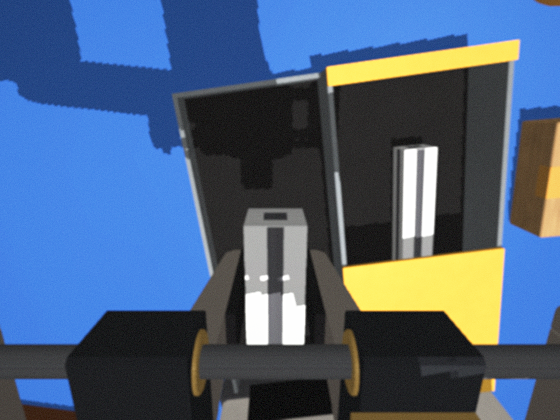

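>>> {"api": "move_arm", "payload": {"steps": [[0.05, 0, 0, 0, 0, -1, 255], [0.05, 0, 0, 0, 0, -1, 255], [0.05, 0, 0, 0, 0, -1, 255], [0.05, 0, 0, 0, 0, -0.7, 255], [0.05, 0, 0, 0, 0, 0, 255], [0.05, 0, 0, 0, 0, 0, 255], [0.05, 0, 0, 0, 0, 0, 255], [0, 0, 0, 0, 0, 0, 255]]}}

```text
time_s: 5.72
position: [483.8, 276.9, 169.6]
tcp_rot: [0.642, 0.767, -0.001, -0.001]
wrist_force: [0.2, -0.0, -1.4]
gripper_width: 29.5
```

```bash
python3 - <<'E'
from h import *
plan((450,315,22),10)
E
```

```text
turn first units [-0.02  0.    0.03]
then shift tool mm [ 43.4 -26.7 147.6]
t 5.725 pos [483.8 276.9 169.6] tool axes [[-0.177, 0.984, -0.0], [0.984, 0.177, -0.003], [-0.002, -0.001, -1.0]] q [0.52 0.3  1.82 0.   1.02 0.34] w 29.5 F [ 0.2 -0.  -1.4]
```

>>> {"api": "move_arm", "payload": {"steps": [[0.043, -0.027, 0, 0, 0, 0, 255], [0, 0, 0.05, 0, 0, 0, 255], [0, 0, 0.05, 0, 0, 0, 255], [0, 0, 0.035, 0, 0, 0, 255], [0, 0, 0.017, 0, 0, 0, 255], [0, 0, 0, 0, 0, 0, 255], [0, 0, 0, 0, 0, 0, 116], [0, 0, 0, 0, 0, 0, 116], [0, 0, -0.05, 0, 0, 0, 116], [0, 0, -0.06, 0, 0, 0, 116], [0, 0, -0.04, 0, 0, 0, 116]]}}

```text
time_s: 7.1
position: [452.3, 313.0, 173.5]
tcp_rot: [0.643, 0.766, 0.002, 0.001]
wrist_force: [0.2, -0.1, -0.2]
gripper_width: 50.1
```

```bash
python3 - <<'E'
from h import *
plan((480.7,-181.5,110),-21.3)
c=cap('wrist');save(c,'wrist3.png')
E
```

```text
turn first units [ 0.03 -0.03  5.22]
then shift tool mm [-450.4  206.1   63.5]
t 7.1 pos [452.3 313.  173.5] tool axes [[-0.174, 0.985, 0.002], [0.985, 0.174, 0.004], [0.004, 0.002, -1.0]] q [ 0.6   0.28  1.84 -0.    1.02  0.43] w 50.1 F [ 0.2 -0.1 -0.2]
```

View pics/wrist3.png

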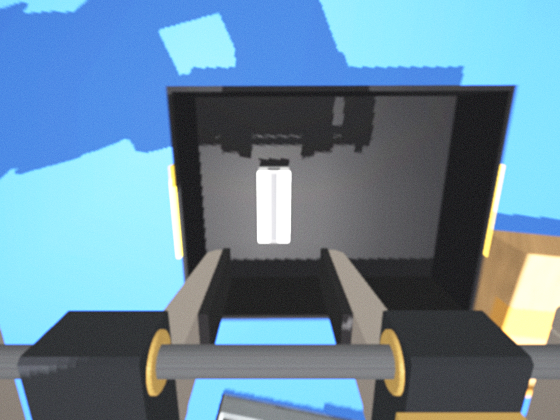

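Stub a lies in the tote at (274,206). On to stub b.

>>> {"api": "move_arm", "payload": {"steps": [[-0.05, 0, 0, 0, 0, 1, 116], [-0.05, 0, 0, 0, 0, 1, 116], [-0.05, 0, 0, 0, 0, 1, 116], [-0.05, 0, 0, 0, 0, 1, 116], [-0.05, 0, 0, 0, 0, 1, 116], [0, 0.03, 0, 0, 0, 0.22, 116], [0, 0, 0, 0, 0, 0, 116]]}}

```text
time_s: 8.02
position: [472.6, 54.1, 170.6]
tcp_rot: [0.826, 0.563, 0.001, 0.001]
wrist_force: [0.1, 0.6, -0.2]
gripper_width: 49.7
```

```bash
python3 - <<'E'
from h import *
plan((480.7,-181.5,110),-21.3)
E
```

```text
turn first units [ 0.03 -0.01 -0.02]
then shift tool mm [-216.6   93.2   60.6]
t 8.025 pos [472.6  54.1 170.6] tool axes [[0.366, 0.931, 0.001], [0.931, -0.366, 0.003], [0.003, 0.0, -1.0]] q [ 0.11  0.17  1.99 -0.    0.98  0.49] w 49.7 F [ 0.1  0.6 -0.2]
```

>>> {"api": "move_arm", "payload": {"steps": [[-0.055, 0.023, 0, 0, 0, 0, 116], [-0.055, 0.023, 0, 0, 0, 0, 116], [-0.055, 0.023, 0, 0, 0, 0, 116], [-0.052, 0.024, 0.03, 0, 0, 0, 116], [0, 0, 0.03, 0, 0, 0, 116], [0, 0, 0, 0, 0, 0, 116]]}}

```text
time_s: 8.78
position: [476.5, -178.2, 109.1]
tcp_rot: [0.826, 0.564, -0.001, -0.002]
wrist_force: [-0.2, 0.2, 1.2]
gripper_width: 50.2
```

```bash
python3 - <<'E'
from h import *
plan((480.7,-181.5,11),-21.3)
c=cap('wrist');save(c,'wrist4.png')
E
```

```text
turn first units [-0.04 -0.   -0.01]
then shift tool mm [-1.5  5.1 98.1]
t 8.775 pos [ 476.5 -178.2  109.1] tool axes [[0.364, 0.931, 0.0], [0.931, -0.364, -0.004], [-0.004, 0.002, -1.0]] q [-0.36  0.31  1.97  0.    0.87  0.01] w 50.2 F [-0.2  0.2  1.2]
```

View pics/wrist4.png

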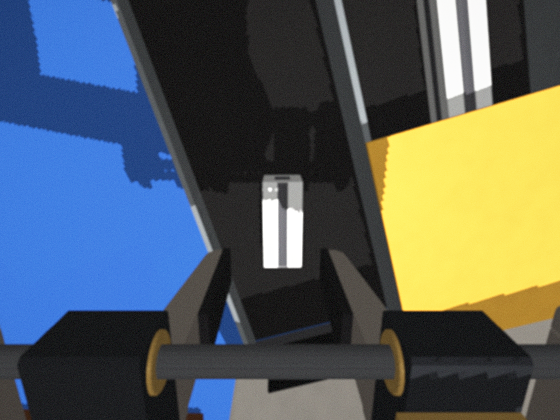

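Stub b is at (283,222), slightly right of the finger midline (276), which agrees with the +4 mm still to go along tool y.

>>> {"api": "move_arm", "payload": {"steps": [[-0.001, 0.004, 0.03, 0, 0, 0, 116], [0, 0, 0.04, 0, 0, 0, 116], [0, 0, 0.018, 0, 0, 0, 116], [0, 0, 0.01, 0, 0, 0, 116], [0, 0, 0, 0, 0, 0, 116], [0, 0, 0, 0, 0, 0, 255], [0, 0, 0, 0, 0, 0, 255], [0, 0, 0, 0, 0, 0, 255], [0, 0, 0, 0, 0, 0, 255]]}}

```text
time_s: 9.95
position: [482.3, -181.7, 13.4]
tcp_rot: [0.826, 0.564, 0.0, 0.0]
wrist_force: [-0.9, 1.2, 6.7]
gripper_width: 29.9
```

>>> {"api": "move_arm", "payload": {"steps": [[0, 0, -0.02, 0, 0, 0, 255], [0, 0, -0.04, 0, 0, 0, 255], [0, 0, -0.06, 0, 0, 0, 255], [0, 0, -0.04, 0, 0, 0, 255], [0, 0, 0, 0, 0, 0, 255]]}}

```text
time_s: 10.58
position: [483.8, -182.3, 175.9]
tcp_rot: [0.826, 0.564, 0.002, 0.003]
wrist_force: [0.2, 0.7, -0.5]
gripper_width: 29.8
```

```bash
python3 - <<'E'
from h import *
plan((548,331,110),10)
E
```

```text
turn first units [ 0.06  0.02 -5.22]
then shift tool mm [494.4 152.4  65.9]
t 10.575 pos [ 483.8 -182.3  175.9] tool axes [[0.364, 0.931, 0.0], [0.931, -0.364, 0.006], [0.006, -0.002, -1.0]] q [-0.36  0.23  1.91  0.    1.    0.01] w 29.8 F [ 0.2  0.7 -0.5]
```

>>> {"api": "move_arm", "payload": {"steps": [[0.05, 0, 0, 0, 0, -1, 255], [0.05, 0, 0, 0, 0, -1, 255], [0.05, 0, 0, 0, 0, -1, 255], [0.05, 0, 0, 0, 0, -1, 255], [0.05, 0, 0, 0, 0, -1, 255], [0.05, 0, 0, 0, 0, -0.22, 255], [0.05, 0.02, 0, 0, 0, 0, 255], [0.05, 0.02, 0, 0, 0, 0, 255], [0.05, 0.02, 0, 0, 0, 0, 255], [0, 0, 0, 0, 0, 0, 255]]}}

```text
time_s: 11.82
position: [547.1, 272.9, 170.7]
tcp_rot: [0.642, 0.767, -0.0, -0.0]
wrist_force: [-0.3, 0.2, 0.1]
gripper_width: 29.7
```

```bash
python3 - <<'E'
from h import *
plan((548,331,16),10)
E
```

```text
turn first units [-0.01 -0.    0.03]
then shift tool mm [ 57.   11.  154.7]
t 11.825 pos [547.1 272.9 170.7] tool axes [[-0.177, 0.984, 0.0], [0.984, 0.177, -0.001], [-0.001, -0.0, -1.0]] q [0.46 0.38 1.7  0.   1.06 0.28] w 29.7 F [-0.3  0.2  0.1]
```

>>> {"api": "move_arm", "payload": {"steps": [[0.03, 0.006, 0, 0, 0, 0, 255], [0.027, 0.005, 0, 0, 0, 0, 255], [0, 0, 0.05, 0, 0, 0, 255], [0, 0, 0.05, 0, 0, 0, 255], [0, 0, 0.037, 0, 0, 0, 255], [0, 0, 0.017, 0, 0, 0, 255], [0, 0, 0, 0, 0, 0, 255], [0, 0, 0, 0, 0, 0, 116], [0, 0, 0, 0, 0, 0, 116], [0, 0, -0.05, 0, 0, 0, 116], [0, 0, -0.06, 0, 0, 0, 116], [0, 0, -0.06, 0, 0, 0, 116]]}}

```text
time_s: 13.32
position: [548.5, 328.2, 191.6]
tcp_rot: [0.643, 0.766, 0.001, 0.0]
wrist_force: [0.7, 0.1, -0.3]
gripper_width: 49.9
```

```bash
python3 - <<'E'
from h import *
# rail: average of top and wrist fits; centreline point at y'=45 and direction
d=np.array([np.sin(np.radians(6.8)),np.cos(np.radians(6.8))])
p=np.array([641.0,-94.5]); print(w2c(p), w2c(p+d*10)-w2c(p))
tgt=p+d*(45-w2c(p)[1]); print('grasp',tgt,w2c(tgt))
plan((tgt[0],tgt[1],110),-6.8)
c=cap('wrist');save(c,'wrist5.png')
E
```

```text
[84.15326307 38.46398725] [0.37341363 9.99302568]
grasp [641.77388985 -88.00996478] [84.39732669 44.99544158]
turn first units [ 0.01 -0.01  2.8 ]
then shift tool mm [-402.2  141.9   81.6]
t 13.325 pos [548.5 328.2 191.6] tool axes [[-0.174, 0.985, 0.001], [0.985, 0.174, 0.001], [0.001, 0.001, -1.0]] q [ 0.54  0.4   1.62 -0.    1.12  0.36] w 49.9 F [ 0.7  0.1 -0.3]
```

View pics/wrist5.png

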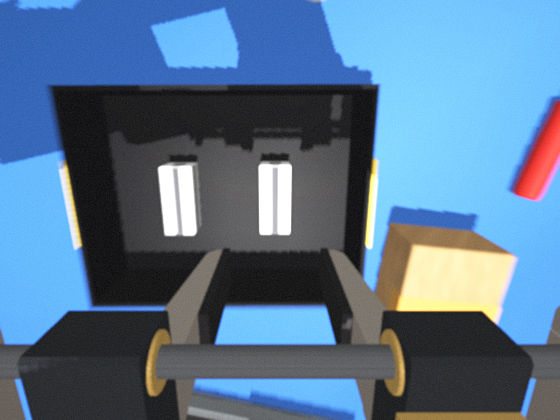

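Both stubs lie in the tote at (180,198) and (275,198). Next is the rail: grip the visible part, slide it flat about 50 mm further into the opening, then regrip near its centre.

>>> {"api": "move_arm", "payload": {"steps": [[-0.05, 0.01, 0, 0, 0, 1, 116], [-0.05, 0.01, 0, 0, 0, 1, 116], [-0.05, 0.01, 0, 0, 0, 0.8, 116], [-0.05, 0.02, 0, 0, 0, 0, 116], [-0.05, 0.02, 0, 0, 0, 0, 116], [-0.05, 0.02, 0, 0, 0, 0, 116], [0, 0, 0, 0, 0, 0, 116]]}}

```text
time_s: 14.25
position: [631.4, 21.7, 189.5]
tcp_rot: [0.749, 0.662, 0.001, 0.001]
wrist_force: [0.9, 0.7, 0.6]
gripper_width: 50.0
```

```bash
python3 - <<'E'
from h import *
plan((641.8,-88,110),-6.8)
E
```

```text
turn first units [ 0.02  0.   -0.04]
then shift tool mm [-107.7   23.3   79.5]
t 14.25 pos [631.4  21.7 189.5] tool axes [[0.122, 0.992, -0.0], [0.992, -0.122, 0.002], [0.002, -0.001, -1.0]] q [ 0.03  0.39  1.64 -0.    1.11  0.16] w 50.0 F [0.9 0.7 0.6]
```

>>> {"api": "move_arm", "payload": {"steps": [[-0.05, 0.011, 0, 0, 0, 0, 116], [-0.058, 0.011, 0.02, 0, 0, 0, 116], [0, 0, 0.05, 0, 0, 0, 116], [0, 0, 0.01, 0, 0, 0, 116], [0, 0, 0, 0, 0, 0, 116]]}}

```text
time_s: 14.88
position: [639.4, -83.6, 109.0]
tcp_rot: [0.747, 0.664, -0.0, -0.0]
wrist_force: [0.2, -0.2, 0.2]
gripper_width: 49.8
```

```bash
python3 - <<'E'
from h import *
plan((641.8,-88,11),-6.8)
c=cap('wrist');save(c,'wrist6.png')
E
```

```text
turn first units [-0.01 -0.    0.01]
then shift tool mm [-4.   2.9 98. ]
t 14.875 pos [639.4 -83.6 109. ] tool axes [[0.117, 0.993, 0.0], [0.993, -0.117, -0.001], [-0.001, 0.0, -1.0]] q [-0.13  0.49  1.67  0.    0.97 -0.01] w 49.8 F [ 0.2 -0.2  0.2]
```

View pics/wrist6.png

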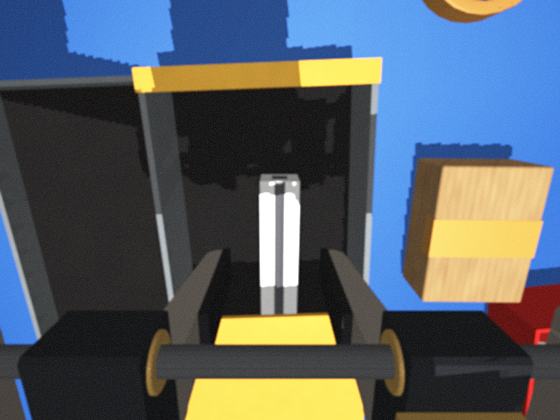

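The rail at column 279 is centred between the fingers (midline 276) and clear of the guard edge. Descend and grip.

>>> {"api": "move_arm", "payload": {"steps": [[-0.003, 0.002, 0.03, 0, 0, 0, 116], [0, 0, 0.04, 0, 0, 0, 116], [0, 0, 0.017, 0, 0, 0, 116], [0, 0, 0.01, 0, 0, 0, 116], [0, 0, 0, 0, 0, 0, 116], [0, 0, 0, 0, 0, 0, 255], [0, 0, 0, 0, 0, 0, 255], [0, 0, 0, 0, 0, 0, 255], [0, 0, 0, 0, 0, 0, 255]]}}

```text
time_s: 16.05
position: [641.7, -88.2, 12.5]
tcp_rot: [0.748, 0.664, 0.0, 0.001]
wrist_force: [-1.0, -0.1, 5.7]
gripper_width: 29.9
```

```bash
python3 - <<'E'
from h import *
plan()
s=arm.read_state();print(w2c(s['position']))
E
```

```text
t 16.05 pos [641.7 -88.2  12.5] tool axes [[0.119, 0.993, -0.0], [0.993, -0.119, 0.001], [0.001, -0.0, -1.0]] q [-0.14  0.62  1.71  0.    0.81 -0.02] w 29.9 F [-1.  -0.1  5.7]
[84.32984874 44.83839814]
```

>>> {"api": "move_arm", "payload": {"steps": [[0.006, 0, -0.002, 0, 0, 0, 255], [0.012, 0, 0, 0, 0, 0, 255], [0.012, 0, 0, 0, 0, 0, 255], [0.012, 0, 0, 0, 0, 0, 255], [0.008, 0, 0, 0, 0, 0, 255], [0, 0, 0, 0, 0, 0, 255], [0, 0, 0, 0, 0, 0, 255]]}}

```text
time_s: 16.92
position: [647.0, -38.5, 13.6]
tcp_rot: [0.748, 0.664, -0.0, 0.0]
wrist_force: [-0.1, -0.6, -1.6]
gripper_width: 29.8
```

>>> {"api": "move_arm", "payload": {"steps": [[0, 0, 0, 0, 0, 0, 116], [0, 0, 0, 0, 0, 0, 116], [0, 0, -0.04, 0, 0, 0, 116], [0, 0, -0.06, 0, 0, 0, 116], [-0.06, 0, 0, 0, 0, 0, 116], [0, 0, 0, 0, 0, 0, 116]]}}

```text
time_s: 17.68
position: [639.9, -101.2, 114.7]
tcp_rot: [0.749, 0.663, 0.0, 0.001]
wrist_force: [-1.4, 0.4, 0.5]
gripper_width: 50.2
```

```bash
python3 - <<'E'
from h import *
c=cap('wrist');save(c,'wrist7.png')
hsv=cv2.cvtColor(c['image'],cv2.COLOR_RGB2HSV)
m=cv2.inRange(hsv,(0,0,185),(180,50,255)); m[:100]=0;m[320:]=0;m[:,:230]=0;m[:,330:]=0
m=cv2.morphologyEx(m,cv2.MORPH_CLOSE,np.ones((9,9)))
n,l,st,ce=cv2.connectedComponentsWithStats(m)
for i in range(1,n):
    if st[i,4]>300:
        v,u=np.nonzero(l==i); w=np.array([onz(c,a,b,35)[:2] for a,b in zip(u,v)])
        r=cv2.minAreaRect(w.astype(np.float32)); k=np.array([w2c(x) for x in w]);print('bar',st[i],np.round(r[0],1),np.round(r[1],1),round(r[2],1),w2c(r[0]).round(1),k.max(0).round(1))
plan()
s=arm.read_state();print(w2c(s['position']))
E
```

```text
bar [ 254  100   41  165 4996] [642.2 -75.8] [128.6  31.3] 83.0 [83.8 57.2] [100. 122.]
t 17.725 pos [639.6 -99.5 114. ] tool axes [[0.121, 0.993, -0.0], [0.993, -0.121, 0.001], [0.001, -0.0, -1.0]] q [-0.16  0.49  1.67  0.    0.98 -0.03] w 50.0 F [-0.2  0.1 -0.1]
[83.20759037 33.36226456]
```

View pics/wrist7.png

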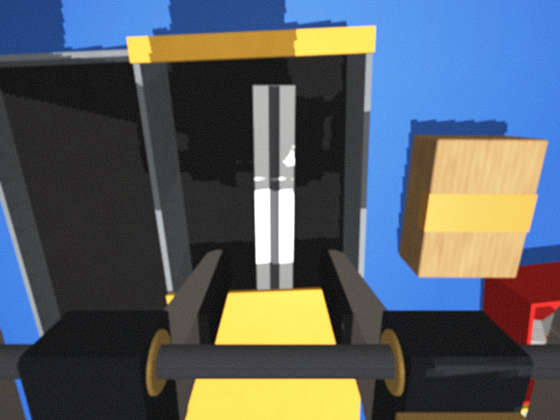

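```bash
cat > sim.py <<'E'
import numpy as np
s0,h=None,8.5
def clear(T,a,s0,h):
    d=np.array([np.cos(a),np.sin(a)]);n=np.array([-np.sin(a),np.cos(a)])
    tb=np.array(T)-s0*d-h*n
    tt=tb+30*n;lb=tb+230*d;lt=lb+30*n
    # top line at y=-10 vs 62 (if bar spans there)
    def zat(p,y): return p[1]+(y-p[0])*np.tan(a)
    edge=62-zat(tt,-10) if tt[0]<-10 else 99
    farr=(zat(lb if False else tb,150)-66) if lb[0]>150 else 99
    # tail past edge corner: fine.  Fingers (12 half width, from h-8 up to 80): distance at z 62..66 from edge y=-10
    tail=tb[1]-5
    wall=150-max(lb[0],lt[0]) if lt[1]<66 or lb[1]<66 else 99
    return dict(edge=round(edge,1),far=round(farr,1),tail=round(tail,1),wall=round(wall,1),tb=tb.round(),lb=lb.round(),finger=round(T[0]-12/np.cos(a)-np.tan(a)*(66-T[1])+10,1) if T[1]<66 else 99)
def run(T,a,rows,s0,h):
    T=np.array(T,float)
    for r in rows:
        x=np.array([np.cos(a),np.sin(a)]);z=np.array([np.sin(a),-np.cos(a)])
        T=T+r[0]*x+r[1]*z;a+=np.radians(r[2]*6)
        print(r,T.round(1),round(np.degrees(a),1),clear(T,a,s0,h))
E
python3 - <<'E'
from h import *
c=cap('wrist')
L=onz(c,274,85,35);print('lead',L,w2c(L))
L=w2c(L);d=np.array([np.sin(np.radians(-4.66+6.8)),0]);cx=83.8;print('centre y',L[1]-115)
t=c2w((83.0,24));print(t);plan((t[0],t[1],11),-6.8)
from sim import run
s0=24-(L[1]-230)
run((24,13.5),0,[(0,-5,.4),(0,-5,.4),(0,-5,.4),(2,-5,.4),(6,-5,.4),(10,-5,.5),(10,-5,.5),(10,-6,.5),(12,-6,.5),(14,-6,.3),(20,-10,0),(30,-10,0),(40,-10,0),(50,-10,0),(50,-10,0)],s0,8.5)
E
```

```text
lead [ 6.50851313e+02 -2.49098190e-01  3.50000000e+01] [ 86.31481265 133.20367566]
centre y 18.203675655449842
[ 638.67545578 -108.82248013]
turn first units [-0.   -0.   -0.02]
then shift tool mm [-10.4   0.3 102.5]
t 17.775 pos [639.6 -98.4 113.5] tool axes [[0.12, 0.993, 0.0], [0.993, -0.12, -0.0], [-0.0, 0.0, -1.0]] q [-0.16  0.49  1.67  0.    0.98 -0.03] w 49.8 F [-0.8  0.5  0.1]
(0, -5, 0.4) [24.  18.5] 2.4 {'edge': np.float64(23.4), 'far': 99, 'tail': np.float64(-0.1), 'wall': np.float64(16.5), 'tb': array([-96.,   5.]), 'lb': array([133.,  15.]), 'finger': np.float64(20.0)}
(0, -5, 0.4) [23.8 23.5] 4.8 {'edge': np.float64(19.8), 'far': 99, 'tail': np.float64(-0.1), 'wall': np.float64(16.7), 'tb': array([-96.,   5.]), 'lb': array([133.,  24.]), 'finger': np.float64(18.2)}
(0, -5, 0.4) [23.4 28.5] 7.2 {'edge': np.float64(16.1), 'far': 99, 'tail': np.float64(-0.1), 'wall': np.float64(17.2), 'tb': array([-95.,   5.]), 'lb': array([133.,  34.]), 'finger': np.float64(16.5)}
(2, -5, 0.4) [24.7 33.7] 9.6 {'edge': np.float64(12.4), 'far': 99, 'tail': np.float64(0.2), 'wall': np.float6
[... 1451 characters left out ...]
0, -10, 0) [110.3 123.6] 25.8 {'edge': 99, 'far': np.float64(67.4), 'tail': np.float64(58.4), 'wall': 99, 'tb': array([ 5., 63.]), 'lb': array([212., 164.]), 'finger': 99}
(40, -10, 0) [141.9 150.1] 25.8 {'edge': 99, 'far': np.float64(78.5), 'tail': np.float64(84.8), 'wall': 99, 'tb': array([37., 90.]), 'lb': array([244., 190.]), 'finger': 99}
(50, -10, 0) [182.6 180.8] 25.8 {'edge': 99, 'far': np.float64(89.6), 'tail': np.float64(115.6), 'wall': 99, 'tb': array([ 78., 121.]), 'lb': array([285., 221.]), 'finger': 99}
(50, -10, 0) [223.3 211.6] 25.8 {'edge': 99, 'far': np.float64(100.7), 'tail': np.float64(146.4), 'wall': 99, 'tb': array([118., 151.]), 'lb': array([325., 251.]), 'finger': 99}
```

>>> {"api": "move_arm", "payload": {"steps": [[-0.009, 0, 0.03, 0, 0, 0, 116], [0, 0, 0.04, 0, 0, 0, 116], [0, 0, 0.02, 0, 0, 0, 116], [0, 0, 0.01, 0, 0, 0, 116], [0, 0, 0, 0, 0, 0, 116], [0, 0, 0, 0, 0, 0, 255], [0, 0, 0, 0, 0, 0, 255], [0, 0, 0, 0, 0, 0, 255], [0, 0, 0, 0, 0, 0, 255]]}}

```text
time_s: 18.9
position: [639.5, -107.0, 14.6]
tcp_rot: [0.748, 0.664, 0.0, 0.001]
wrist_force: [-0.3, 0.5, 6.1]
gripper_width: 30.1
```

```bash
python3 - <<'E'
from h import *
plan()
s=arm.read_state();p=w2c(s['position']);print(p)
from sim import run
run((p[1],s['position'][2]),0,[(0,-6,.4),(0,-5,.4),(0,-5,.4),(2,-5,.4),(6,-5,.4),(10,-5,.5),(12,-4,.5),(14,-3,.5),(14,-2,.5),(16,-1,.3),(20,0,0),(30,0,0),(40,0,0),(50,-10,0),(50,-10,0)],p[1]+97,s['position'][2]-5)
E
```

```text
t 18.9 pos [ 639.5 -107.    14.6] tool axes [[0.119, 0.993, 0.0], [0.993, -0.119, 0.001], [0.001, -0.0, -1.0]] q [-0.17  0.62  1.71  0.    0.81 -0.05] w 30.1 F [-0.3  0.5  6.1]
[83.630203   25.88460215]
(0, -6, 0.4) [25.9 20.6] 2.4 {'edge': np.float64(22.5), 'far': 99, 'tail': np.float64(0.9), 'wall': np.float64(16.7), 'tb': array([-96.,   6.]), 'lb': array([133.,  15.]), 'finger': np.float64(22.0)}
(0, -5, 0.4) [25.7 25.6] 4.8 {'edge': np.float64(18.9), 'far': 99, 'tail': np.float64(0.7), 'wall': np.float64(16.8), 'tb': array([-96.,   6.]), 'lb': array([133.,  25.]), 'finger': np.float64(20.2)}
(0, -5, 0.4) [25.3 30.6] 7.2 {'edge': np.float64(15.3), 'far': 99, 'tail': np.float64(0.7), 'wall': np.float64(17.3), 'tb': array([-95.,   6.]), 'lb': array([133.,  34.]), 'finger': np.float64(18.7)}
(2, -5, 0.4) [26.6 35.8] 9.6 {'edge': np.float64(11.7), 'far': 99, 'tail': np.float64(0.8), 'wall': np.float64(16.2), 'tb': array([-93.,   6.]), 'lb': array([134.,  44.]), 'finger': np.float64(19.3)}
(6, -5, 0.4) [31.7 41.7] 12.0 {'edge': np.float64(8.3), 'far': 99, 'tail': np.float64(1.8), 'wall
[... 1250 characters left out ...]
99}
(30, 0, 0) [135.   98.9] 25.8 {'edge': 99, 'far': np.float64(29.5), 'tail': np.float64(31.8), 'wall': 99, 'tb': array([29., 37.]), 'lb': array([236., 137.]), 'finger': 99}
(40, 0, 0) [171.  116.3] 25.8 {'edge': 99, 'far': np.float64(29.5), 'tail': np.float64(49.2), 'wall': 99, 'tb': array([65., 54.]), 'lb': array([272., 154.]), 'finger': 99}
(50, -10, 0) [211.6 147.1] 25.8 {'edge': 99, 'far': np.float64(40.6), 'tail': np.float64(80.0), 'wall': 99, 'tb': array([105.,  85.]), 'lb': array([312., 185.]), 'finger': 99}
(50, -10, 0) [252.3 177.8] 25.8 {'edge': 99, 'far': np.float64(51.7), 'tail': np.float64(110.7), 'wall': 99, 'tb': array([146., 116.]), 'lb': array([353., 216.]), 'finger': 99}
```

>>> {"api": "move_arm", "payload": {"steps": [[0, 0, -0.009, 0, 0.4, 0, 255], [0, 0, -0.005, 0, 0.4, 0, 255], [0, 0, -0.005, 0, 0.4, 0, 255], [0.002, 0, -0.005, 0, 0.4, 0, 255], [0.006, 0, -0.005, 0, 0.4, 0, 255], [0, 0, 0, 0, 0, 0, 255], [0, 0, 0, 0, 0, 0, 255]]}}

```text
time_s: 19.77
position: [639.3, -101.2, 43.4]
tcp_rot: [0.744, 0.66, 0.078, -0.069]
wrist_force: [-0.0, 0.3, -1.9]
gripper_width: 29.9
```

```bash
python3 - <<'E'
from h import *
plan()
s=arm.read_state();p=w2c(s['position']);R=Rn.from_quat(s['tcp_rot']).as_matrix();a=np.arcsin(R[2,0]);print(p,np.degrees(a))
from sim import clear
print(clear((p[1],s['position'][2]),a,p[1]*0+122.9,9.6))
c=cap('wrist');save(c,'wrist8.png');c=cap('side');save(c,'side8.png')
E
```

```text
t 19.775 pos [ 639.3 -101.2   43.4] tool axes [[0.116, 0.971, 0.207], [0.993, -0.119, -0.0], [0.024, 0.206, -0.978]] q [-0.27  0.6   1.69  0.26  0.9  -0.32] w 29.9 F [-0.   0.3 -1.9]
[82.95985112 31.63076068] 11.947956628211385
{'edge': np.float64(6.5), 'far': 99, 'tail': np.float64(3.6), 'wall': np.float64(11.6), 'tb': array([-87.,   9.]), 'lb': array([138.,  56.]), 'finger': np.float64(24.6)}
```

View pics/wrist8.png

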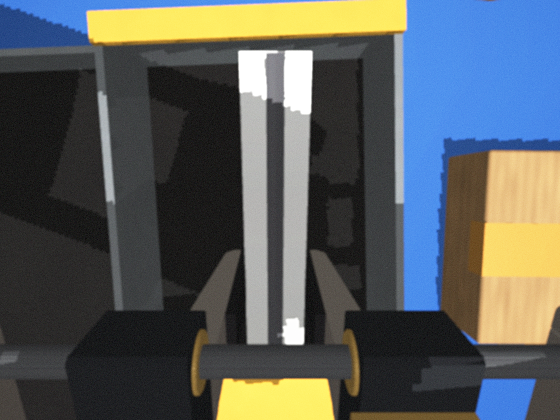

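View pics/side8.png

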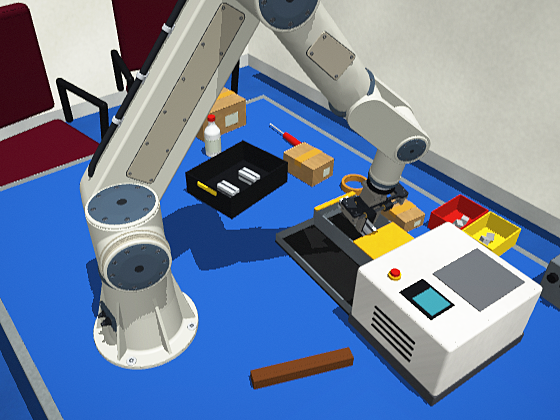

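The rail is held at about 12° slant. Its end shows at v=52, short of the far yellow strip, and the wrist force of −1.9 N matches the rail's free weight. Both stubs are visible in the tote. Continue the slanted draw.

>>> {"api": "move_arm", "payload": {"steps": [[0.01, 0, -0.004, 0, 0.5, 0, 255], [0.012, 0, -0.003, 0, 0.5, 0, 255], [0.014, 0, -0.003, 0, 0.5, 0, 255], [0.014, 0, -0.002, 0, 0.5, 0, 255], [0.016, 0, -0.001, 0, 0.3, 0, 255], [0, 0, 0, 0, 0, 0, 255]]}}

```text
time_s: 20.62
position: [646.5, -42.2, 77.3]
tcp_rot: [0.729, 0.647, 0.167, -0.148]
wrist_force: [-0.5, -0.4, -1.2]
gripper_width: 29.9
```

```bash
python3 - <<'E'
from h import *
plan()
s=arm.read_state();p=w2c(s['position']);R=Rn.from_quat(s['tcp_rot']).as_matrix();a=np.arcsin(R[2,0]);print(p,np.degrees(a))
from sim import clear
print(clear((p[1],s['position'][2]),a,122.9,9.6))
c=cap('side');save(c,'side9.png')
E
```

```text
t 20.625 pos [646.5 -42.2  77.3] tool axes [[0.106, 0.894, 0.435], [0.993, -0.118, 0.0], [0.051, 0.432, -0.9]] q [-0.31  0.59  1.68  0.52  1.03 -0.5 ] w 29.9 F [-0.5 -0.4 -1.2]
[85.41142182 90.99209206] 25.777813553797245
{'edge': np.float64(10.8), 'far': np.float64(29.2), 'tail': np.float64(10.2), 'wall': 99, 'tb': array([-16.,  15.]), 'lb': array([192., 115.]), 'finger': 99}
```

View pics/side9.png

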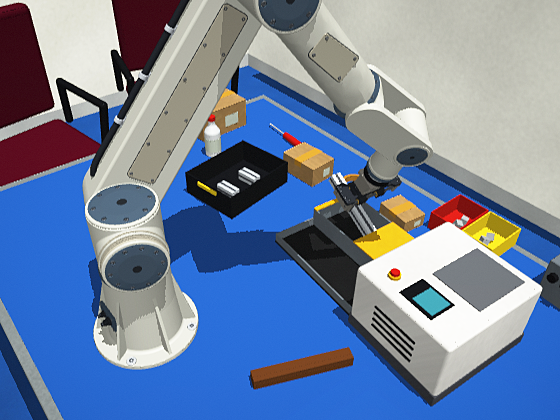

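The slant is now 26°, with the lead end at about z 128 and the tail at about z 28 (step 2 condition). Draw along the axis, then lift and level.

>>> {"api": "move_arm", "payload": {"steps": [[0.03, 0, 0, 0, 0, 0, 255], [0.035, 0, 0, 0, 0, 0, 255], [0.025, 0, -0.03, 0, 0, 0, 255], [0.02, 0, -0.04, 0, 0, 0, 255], [0.02, 0, -0.04, 0, 0, 0, 255], [0.01, 0, -0.04, 0, -0.6, 0, 255], [0, 0, -0.02, 0, -1, 0, 255], [0, 0, 0, 0, -1, 0, 255], [0, 0, 0, 0, -1, 0, 255], [0, 0, 0, 0, -0.7, 0, 255], [0, 0, 0, 0, 0, 0, 255], [0, 0, 0, 0, 0, 0, 255]]}}

```text
time_s: 22.18
position: [652.6, 10.0, 291.4]
tcp_rot: [0.748, 0.664, 0.0, -0.0]
wrist_force: [1.1, -0.3, -2.5]
gripper_width: 29.6
```

```bash
python3 - <<'E'
from h import *
plan()
s=arm.read_state();p=w2c(s['position']);R=Rn.from_quat(s['tcp_rot']).as_matrix();a=np.arcsin(R[2,0]);print(p,np.degrees(a),s['qvel'].round(3))
for n in ['side','wrist','top']: c=cap(n);save(c,n+'10.png');np.save(n+'10.npy',c,allow_pickle=True)
E
```

```text
t 22.175 pos [652.6  10.  291.4] tool axes [[0.118, 0.993, 0.001], [0.993, -0.118, -0.0], [-0.0, 0.001, -1.0]] q [0.01 0.34 1.48 0.   1.32 0.13] w 29.6 F [ 1.1 -0.3 -2.5]
[ 87.236042   143.52864612] 0.058492955081970256 [-0.013 -0.001 -0.001 -0.001  0.     0.002]
```

View pics/side10.png

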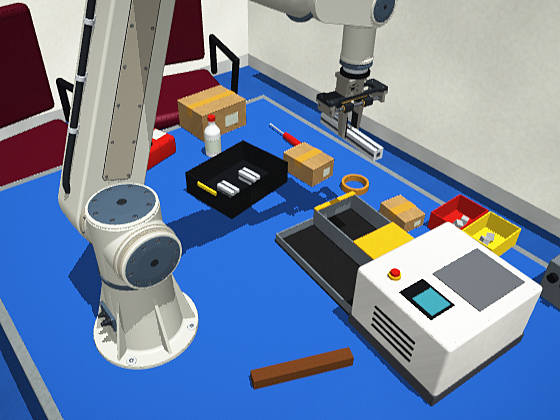

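View pics/top10.png

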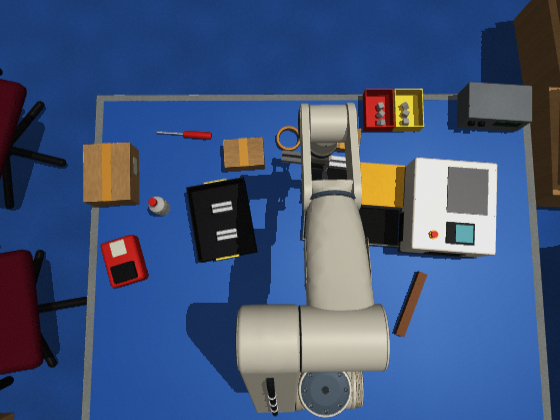

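View pics/wrist10.png

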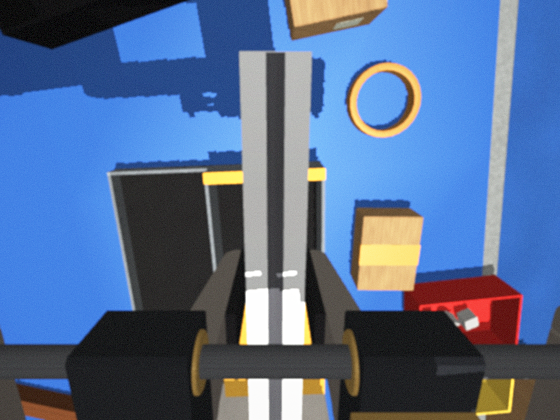

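The side view shows the rail in the gripper, roughly level and clear of the tray, with its tail end at (375,152). The top view shows both stubs in the tote at (221,207) and (227,234) and the cartons, tape and bottle in place. I'll measure level and stillness once more.

```bash
python3 - <<'E'
from h import *
c=np.load('wrist10.npy',allow_pickle=True).item()
for u,v in [(255,60),(255,150),(255,240),(255,300)]: print(dp(c,u,v).round(1))
s=np.load('side10.npy',allow_pickle=True).item()
for u,v in [(372,148),(365,145),(379,153),(328,122)]: print('side',u,v,dp(s,u,v).round(1))
t=np.load('top10.npy',allow_pickle=True).item()
for u,v in [(221,207),(227,234)]: print('stub',dp(t,u,v).round(1))
a=np.load('top0.npy',allow_pickle=True).item()
for n,(x0,x1,y0,y1) in dict(low=(215,272,130,175),tape=(270,300,122,152),bottle=(140,178,185,220)).items():
    print(n,np.abs(a['image'][y0:y1,x0:x1].astype(int)-t['image'][y0:y1,x0:x1]).mean().round(2))
plan()
E
```

```text
[656.3 111.7 312.7]
[651.3  75.2 312.4]
[645.4  32.3 311.6]
[641.2   0.8 313.8]
side 372 148 [627.3 -99.4 311.9]
side 365 145 [625.8 -76.8 310.2]
side 379 153 [ 636.7 -116.3  301.8]
side 328 122 [647.3  82.7 298.4]
stub [548.  330.8  33.8]
stub [453.2 309.2  28. ]
low 5.86
tape 8.82
bottle 5.42
t 22.325 pos [652.7   9.2 291.6] tool axes [[0.12, 0.993, 0.001], [0.993, -0.12, -0.0], [-0.0, 0.001, -1.0]] q [0.01 0.34 1.48 0.   1.32 0.13] w 30.0 F [ 0.3  0.3 -1.6]
```

>>> {"api": "move_arm", "payload": {"steps": [[0, 0, 0, 0, 0, 0, 255], [0, 0, 0, 0, 0, 0, 255], [0, 0, 0, 0, 0, 0, 255], [0, 0, 0, 0, 0, 0, 255]]}}

```text
time_s: 22.82
position: [652.8, 10.0, 291.7]
tcp_rot: [0.748, 0.664, 0.0, -0.0]
wrist_force: [0.0, 1.0, -1.5]
gripper_width: 29.5
```

The rail's top face reads z≈312 at both ends, so it is level. Its underside is at about 282 mm, about 216 mm above the guard. The arm is still and the stubs lie at rest. Handing in.

```bash
python3 - <<'E'
from h import *
print(arm.close_job())
E
```

```text
the job is handed in; nothing more can be done
None
```

I put both cut-offs in the tote and drew the long profile out through the guard opening. I handed the job in at 22.8 s with the profile still in the gripper. The hand-in gives no verdict, so what follows is my own last checks.

- **Cut-offs:** both lay let go in the tote, clear of its walls; their tops read 28 and 34 mm above the bench.
- **Drawing out:** I slid the profile 50 mm flat along its bay and regripped it near its centre. I then drew it out at up to about 26°, with its showing end at about 128 mm and its hidden end at about 28 mm, worked out from the arm's pose.
- **Final hold:** its top face reads 310–314 mm along the whole length, so it is level, with its underside about 215 mm above the guard. The jaws stand at 29.5 mm. The wrist force of −1.5 N is about the profile's own weight, so it is touching nothing else, and the arm was still.
- **Other things on the bench:** the cartons, tape roll and bottle looked unmoved in the last pictures, but the arm partly hid the flat carton in the top view. My picture comparison of the low carton, tape and bottle gave small differences, probably changed shadows; I did not measure their positions.

No check failed. The top and wrist cameras disagreed by up to 3 mm along the cut-offs and 5 mm along the profile; I used values in between.

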